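# Pull out the telescopic length stop and hold it at its second stop

### The arm

A 6-joint arm with a two-finger parallel gripper is mounted at the origin on a cart in front of the work surface, level with it; the furniture and walls round the work are solid. World frame = base frame: x ahead of the robot, y to its left, z up, the work surface at z = 0. Lengths are in m, angles in rad, forces in N, time in s.
With the tool pointing down it reaches from about 0.3 to 0.775 m from the base axis. Payload 14.6 kg.
Tool frame: the origin (TCP) lies at the very end of the fingers, on their centre line; the grasp point (between the pads) lies 19 mm behind it; z points along the fingers, y is the line along which they close (so a half turn about z gives the same grasp; the last joint's range is limited). The gripper opens to 94 mm and grips with 3 to 60 N. Pads are 16 mm wide; open, the fingers measure 119 mm over their backs; the gripper's body (75 mm by 177 mm) begins 78 mm behind the grasp point.
Start: joints at [-1.341, 0.3, 1.521, -0, 1.321, -0.067], TCP at [0.161, -0.526, 0.205] pointing down, gripper open.
Joint ranges: [-3.03, 3.03], [-0.79, 2.21], [0.23, 2.52], [-1.04, 4.18], [0, 3.07], [-2.55, 2.55]. Speed limits (rad/s): [2.22, 2.22, 2.57, 3.14, 3.14, 3.14].

### API

Orientations are given as a unit quaternion [x, y, z, w].
In Python, from bench import r gives the robot as it stands.
- The arm moves only by the shell command python3 -m pendant 'ROWS'. ROWS is JSON, a list of rows, each an object with "gripper": the finger opening in m, from 0 to 0.094; "translation": the shift along the world's x, y, z in m, a list of three; "rot": the turn, a rotation vector about the world's x, y, z in units of 6 degrees (1.0 is 6 degrees), a list of three. In form: [{"gripper": gripper, "translation": [tx, ty, tz], "rot": [wx, wy, wz]}, ...]. A call has 1 to 12 rows; each row shifts and turns the commanded pose from where the row before left it; what a row does not reach is not made up. A row lasts 1/12 s, in which the tool goes at most 41.7 mm and 7.16 degrees, less where a joint would pass 70% of its speed; a pose out of reach is approached as far as the arm can. A call with a gripper value outside its range is refused whole. The fingers move at their own pace and stop on an object; the grip force is fixed at half the most. Time passes only in rows, so rows that do not move let the fingers close. It gives the time, the measured TCP pose, the force, the opening and the grip force at its end, in the units of the state.
- r.get_obs(): the state, without advancing time (a new reading comes with each control period).
- r.capture(name): name is "side" or "top"; returns the picture (480x640x3 uint8, red, green, blue); there is no depth.
- r.calibration(name): a dict with "vfov" (degrees; the focal length in pixels is half the picture's height over the tangent of half this angle, whatever the lens; pixels are square), "cx", "cy" (the principal point, pixels), "world_from_camera" (4x4, takes a point from camera to world coordinates). Camera axes: x right, y down, z forward; pixel columns grow to the right and rows downward; lengths in m; the calibration is good to about 2 mm. A picture is of the moment at which its call begins. calibration takes no time and is no camera call.
- r.finish_job(): hands the job in; it is judged then, once.
The state is a dict: "clock": time; "joint_pos": joint angles; "joint_vel": joint speeds; "joint_torque": joint torques, N m; "position": TCP position; "tool_rot": TCP orientation; "force": force on the tool from outside, world axes, zero at the start; "wrist_torque": the same for the moment, N m; "width": finger opening in m; "grasp_force": force on a finger pad.
Only numpy, scipy, OpenCV 4.12 (cv2) and the standard library are available. Lean on these libraries where they do the work, as an engineer would, in place of code of your own. Each camera call takes 0.05 s, during which the arm holds its last target. There are 200 camera calls.

### The job

I want to mark a board against the telescopic length stop on the bench: free its clamp by turning the black knob on top counterclockwise (seen from above) as far as it goes, then squeeze the pull head at the end of the rod so that the red button in its side is pushed fully in. Keeping the button in, pull the rod all the way out, past the first stop to the second and last one, and finish while still holding it there against its return spring, with the clamp left free. Leave the other things on the bench where they are.

Things in the scene. Friction and masses are not known exactly. Their poses are not given: they have to be found in the camera images.
- length_stop: Telescopic length stop fixed to the bench: blue housing 42 mm wide (x), y -20 to 130 mm, top z 64 mm, on a base plate 90x155x10 mm; a rule 40 mm wide, 3 mm thick with red marks lies under the rod's path (y -20 to -235 mm). Origin on the bench under the rod's axis, 20 mm inside the housing's mouth; z up; the aluminium rod comes out towards -y, its axis at z 45 mm. Yaw within 0.3 rad of 0.
- knob_grip (a point): Point on the vertical axis of the clamp knob, 96 mm above the bench; at (0, 75, 96) mm in the frame of length_stop. The knob is a black upright bar 46 mm long, 14 mm thick, z 78 to 110 mm, over the housing, a white mark near one end of its top. The point turns with the knob: y along the bar, x across its 14 mm (grip it so).
- clamp_knob (a joint): Turn of the clamp knob, rad: 0 clamped (bar in line with the rod), grows counterclockwise seen from above, end of travel 1.40. Starts between 0 and 0.15. It swings a lock peg out of the rod's way; the rod is free from about 1.0 on. Friction 0.05 N m; it stays where it is left.
- head_grip (a point): Centre of the pull head on the rod's end, 50 mm above the bench, axes as length_stop; with the rod home at (0, -75, 50) mm in that frame, 35 mm clear of the housing. Black block 34 mm wide (x), 40 mm long (y), z 24 to 70 mm; steel front plate 46 mm wide, 7 mm thick on its -y end. Grip it from above across x, one finger on the red button, the other on its plain other face: 43 mm over both.
- button_face (a point): Centre of the outer face of the red release button, 24x24 mm, on the -x side of the pull head, 45 mm above the bench, standing 9 mm out of the head (at (-26, -75, 45) mm in the frame of length_stop, rod home, button out). Axes as length_stop.
- release_button (a joint): How far the red button is pushed in, m: 0 out, 0.008 fully in; spring 2.5 N rising to 6 N. Its catch frees the rod when in by about 5 mm. If let out on the way, the catch stops the rod at the first stop; held in, the rod runs past it unhindered. Press before pulling: under pull the catch hooks and jams the button.
- rod (a joint): How far the rod is pulled out, m: 0 home, 0.055 first stop, 0.110 second stop (solid end of travel). It slides along the -y axis of length_stop. A return spring pulls it home, 6 N at home, 10.5 N at the second stop; nothing but the hand keeps it out. Let go, it springs back and its catch comes to rest about 0.01 m short of home until the button is pressed again.
- jar_screws: Bystander, leave alone: glass jar of screws with a yellow lid, 66x67x91 mm, at the back. Origin at the centre of its underside.
- tin_white: Bystander, leave alone: white round tin, 70x71x75 mm, at the back. Origin at the centre of its underside.
- tray_blue: Bystander, leave alone: blue open tray, 130x200x40 mm, at the back. Origin at the centre of its underside.
- tape_measure: Bystander, leave alone: yellow tape measure, 37x78x62 mm, in front on the left of the vise. Origin at the centre of its underside.
- wood_block: Bystander, leave alone: wooden block, 45x120x40 mm, in front. Origin at the centre of its underside.

How it is judged:
By the outcome, as a careful person would: the job done as asked, in the order asked, and still so for the second after the job is handed in, while the arm keeps its last pose, push and grip.
It also fails if it takes over 45 s, if anything falls off the work surface, if the arm or the gripper's body presses on something with over 40 N, if the wrist force passes 120 N, or if a joint passes its speed limit or range.

## Working session

There is one attempt and no reset: what is moved stays moved. The work goes in short steps, Python scripts to look and compute and a shell command to move; the robot and the scene stay as the last step left them, time stands still between calls to the robot, and variables do not carry over. Pictures are saved under pics/ and viewed, at most 10 in all, crops included, and the job is handed in when it is done.

```bash
mkdir -p pics
cat > h.py <<'E'
import numpy as np, cv2
from bench import r
def cap(n,f):
    im=r.capture(n); cv2.imwrite('pics/'+f,im[:,:,::-1]); return im
def ray(n,u,v):
    c=r.calibration(n); f=240/np.tan(np.radians(c['vfov'])/2); T=np.array(c['world_from_camera'])
    d=T[:3,:3]@np.array([(u-c['cx'])/f,(v-c['cy'])/f,1.]); return T[:3,3],d/np.linalg.norm(d)
def onz(n,u,v,z):
    o,d=ray(n,u,v); return o+d*(z-o[2])/d[2]
def tri(a,b):
    A=0;B=0
    for o,d in(a,b):
        P=np.eye(3)-np.outer(d,d);A=A+P;B=B+P@o
    p=np.linalg.solve(A,B); return p,[np.linalg.norm((np.eye(3)-np.outer(d,d))@(p-o)) for o,d in(a,b)]
E
python3 - <<'E'
from h import *
for n in('top','side'):
    cap(n,n+'0.png'); c=r.calibration(n); print(n,c['vfov'],c['cx'],c['cy'],np.round(c['world_from_camera'],3))
o=r.get_obs();print(o['clock'],o['position'],o['tool_rot'],o['width'])
E
```

```text
top 48.904407110466394 318.5297423761234 239.57162737707853 [[-0.002 -0.998  0.066  0.452]
 [-1.     0.004  0.028  0.137]
 [-0.028 -0.066 -0.997  1.068]
 [ 0.     0.     0.     1.   ]]
side 49.36349511556602 320.50110566899616 238.78969836121533 [[ 0.999  0.001  0.034  0.5  ]
 [-0.028 -0.569  0.822 -0.669]
 [ 0.021 -0.822 -0.569  0.667]
 [ 0.     0.     0.     1.   ]]
0.1 [ 0.16080399 -0.52573271  0.20494833] [ 9.89008371e-01  1.47858615e-01 -4.03859957e-05 -5.19358183e-04] 0.09392140853373959
```

View pics/top0.png

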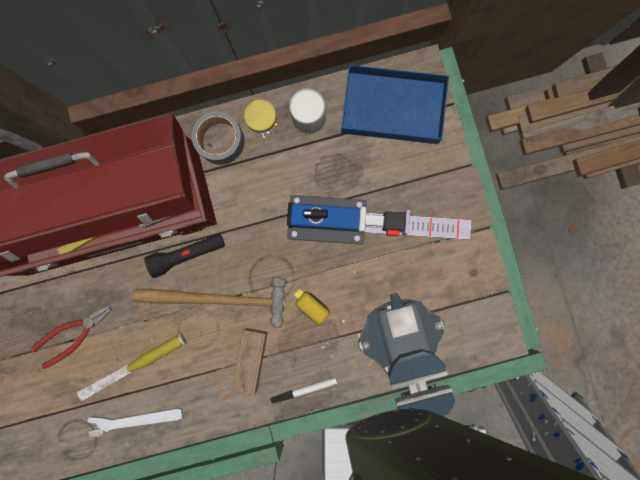

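View pics/side0.png

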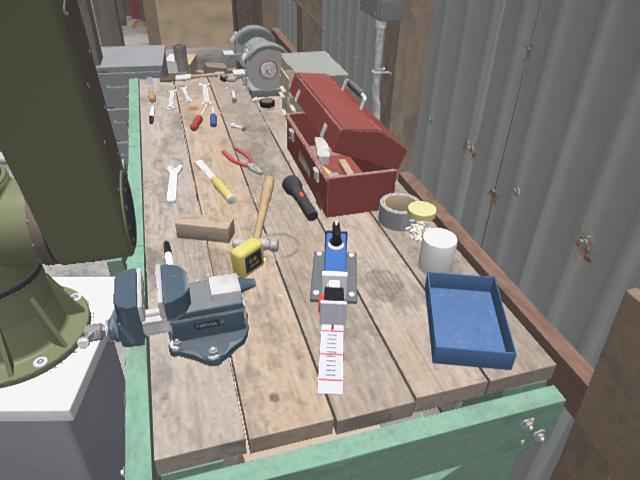

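Top view: knob about (315,214), head (395,222), red button (393,233). In the side view the head is about (333,295). Next I measure these with masks.

Run:
```python
from h import *
t=cv2.imread('pics/top0.png');s=cv2.imread('pics/side0.png')
def comp(im,lo,hi,box,name):
    u0,v0,u1,v1=box; h=cv2.cvtColor(im,cv2.COLOR_BGR2HSV)[v0:v1,u0:u1]
    m=cv2.inRange(h,lo,hi); n,l,st,c=cv2.connectedComponentsWithStats(m)
    for k in range(1,n):
        if st[k,4]>12:
            pts=np.argwhere(l==k)[:,::-1].astype(np.float32)+[u0,v0]
            rc=cv2.minAreaRect(pts.astype(np.float32))
            print(name,c[k]+[u0,v0],st[k,:4]+[u0,v0,0,0],st[k,4],np.round(cv2.boxPoints(rc),1).tolist())
comp(t,(105,150,60),(125,255,255),(280,190,375,245),'Tblue')
comp(t,(0,0,0),(180,255,50),(300,200,330,228),'Tknob')
comp(t,(0,0,0),(180,255,60),(378,205,415,240),'Thead')
comp(t,(0,170,100),(6,255,255),(375,200,475,245),'Tred')
comp(s,(105,150,60),(125,255,255),(310,225,360,290),'Sblue')
comp(s,(0,0,0),(180,255,50),(320,215,350,250),'Sknob')
comp(s,(0,0,0),(180,255,60),(318,280,350,305),'Shead')
comp(s,(0,170,100),(6,255,255),(310,285,350,395),'Sred')
a=cv2.resize(t[190:250,280:480],None,fx=4,fy=4,interpolation=3);b=cv2.resize(s[210:330,290:380],None,fx=3,fy=3,interpolation=3)
o=np.zeros((600,800,3),np.uint8);o[:240]=a;o[240:600,:270]=b;cv2.imwrite('pics/z.png',o)
```

```text
Tblue [326.68206039 216.74600355] [291 204  68  25] 1126 [[290.1000061035156, 225.10000610351562], [291.6000061035156, 203.3000030517578], [359.1000061035156, 208.10000610351562], [357.5, 230.0]]
Tknob [315.93518519 214.72222222] [304 210  23   9] 108 [[304.0, 210.0], [326.0, 210.0], [326.0, 218.0], [304.0, 218.0]]
Thead [385.14285714 227.85714286] [383 225   7   5] 14 [[382.0, 228.39999389648438], [384.0, 225.0], [389.0, 228.0], [387.0, 231.39999389648438]]
Tred [392.47368421 232.05263158] [387 230  13   5] 57 [[387.0, 234.0], [387.0, 230.0], [399.0, 230.0], [399.0, 234.0]]
Sblue [335.14437367 255.84713376] [324 233  22  38] 471 [[323.8999938964844, 269.1000061035156], [326.1000061035156, 232.8000030517578], [347.1000061035156, 234.0], [345.0, 270.3999938964844]]
Sknob [335.48571429 238.11428571] [331 225  10  21] 105 [[331.0, 225.0], [340.0, 225.0], [340.0, 245.0], [331.0, 245.0]]
Shead [333.5942029  293.68115942] [325 288  19  12] 207 [[325.0, 288.0], [343.0, 288.0], [343.0, 299.0], [325.0, 299.0]]
```

View pics/z.png

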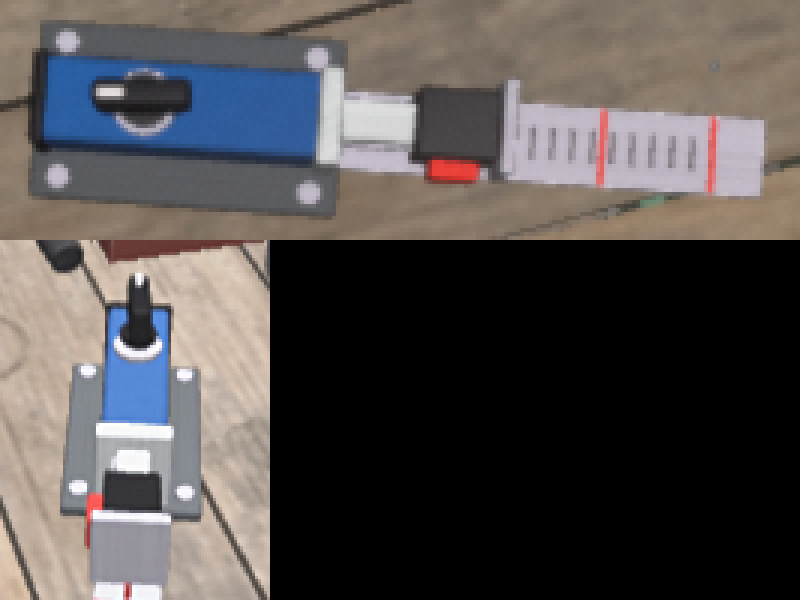

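The crop shows the knob bar at about (303–327, 210–217) with its white mark at (307,213) on the +y end. The head top is centred near (394.7,221), with the red button on the -x side and the front plate at (408,222).

Run:
```python
from h import *
for n,a,b in [('mark',(307,213),(336.3,223.6)),('headtop',(394.7,221),(334,293.5)),('platetop',(408.2,222.3),(333.7,302)),('knobend-',(326.8,213.8),(336.3,None))]:
    if b[1]: p,e=tri(ray('top',*a),ray('side',*b)); print(n,p.round(4),np.round(e,4))
for z,pts in [(.110,[(303.5,210.3),(303.5,217.3),(327.3,210.3),(327.3,217.3),(315.3,213.8),(307,213)]),(.064,[(291.6,203.5),(359,208.2),(290,224.5),(357.5,229.4)]),
  (.07,[(384.7,212.2),(405,212.6),(384,229.3),(405,231),(408.3,210.5),(408.3,234)]),(.003,[(410,230.5),(471,238.5),(470.5,220)]),(.01,[(290.2,195.3),(366.5,200.3),(287.5,238.5),(363.2,244)]),(.057,[(387,232),(399.6,232)])]:
    print(z,[onz('top',*p,z)[:2].round(4).tolist() for p in pts])
```

```text
mark [0.5649 0.1849 0.1117] [0.0007 0.0007]
headtop [0.5535 0.0212 0.0735] [0.0009 0.0009]
platetop [ 0.5512 -0.0038  0.076 ] [0.0014 0.0014]
0.11 [[0.5694, 0.1913], [0.5565, 0.1914], [0.5692, 0.1478], [0.5563, 0.1479], [0.5629, 0.1698], [0.5644, 0.1849]]
0.064 [[0.5883, 0.2168], [0.5785, 0.0877], [0.5478, 0.2198], [0.5378, 0.0909]]
0.07 [[0.5698, 0.0394], [0.5688, 0.0011], [0.5373, 0.0411], [0.5338, 0.0016], [0.5728, -0.0051], [0.5281, -0.0045]]
0.003 [[0.5403, -0.0176], [0.5236, -0.1393], [0.5609, -0.1391]]
0.01 [[0.6123, 0.2239], [0.6012, 0.0699], [0.5247, 0.2293], [0.513, 0.0772]]
0.057 [[0.5331, 0.0342], [0.533, 0.0101]]
```

```bash
python3 -m pendant '[{"gripper":0.06,"translation":[0.010,0.02,0.01],"rot":[0,0,0.5]},{"gripper":0.06,"translation":[0.017,0.029,0.01],"rot":[0,0,0.5]},{"gripper":0.06,"translation":[0.017,0.029,0.01],"rot":[0,0,0.5]},{"gripper":0.06,"translation":[0.017,0.029,0.01],"rot":[0,0,0.5]},{"gripper":0.06,"translation":[0.017,0.029,0.01],"rot":[0,0,0.5]},{"gripper":0.06,"translation":[0.017,0.029,0],"rot":[0,0,0.5]},{"gripper":0.06,"translation":[0.017,0.029,0],"rot":[0,0,0.5]},{"gripper":0.06,"translation":[0.017,0.029,0],"rot":[0,0,0.5]},{"gripper":0.06,"translation":[0.017,0.029,0],"rot":[0,0,0.5]},{"gripper":0.06,"translation":[0.017,0.029,0],"rot":[0,0,0.5]},{"gripper":0.06,"translation":[0.017,0.029,0],"rot":[0,0,0.5]},{"gripper":0.06,"translation":[0.017,0.029,0],"rot":[0,0,0.5]}]'
python3 -m pendant '[{"gripper":0.06,"translation":[0.017,0.029,0],"rot":[0,0,0.5]},{"gripper":0.06,"translation":[0.017,0.029,0],"rot":[0,0,0.5]},{"gripper":0.06,"translation":[0.017,0.029,0],"rot":[0,0,0.5]},{"gripper":0.06,"translation":[0.017,0.029,0],"rot":[0,0,0.5]},{"gripper":0.06,"translation":[0.017,0.029,0],"rot":[0,0,0.5]},{"gripper":0.06,"translation":[0.017,0.029,0],"rot":[0,0,0.5]},{"gripper":0.06,"translation":[0.017,0.029,0],"rot":[0,0,0.5]},{"gripper":0.06,"translation":[0.017,0.029,0],"rot":[0,0,0.5]},{"gripper":0.06,"translation":[0.017,0.029,0],"rot":[0,0,0.5]},{"gripper":0.06,"translation":[0.017,0.029,0],"rot":[0,0,0.5]},{"gripper":0.06,"translation":[0.017,0.029,0],"rot":[0,0,0.5]},{"gripper":0.06,"translation":[0,0,0],"rot":[0,0,0]}]'
cat >> h.py <<'E'
from scipy.spatial.transform import Rotation as R
def st():
    o=r.get_obs(); M=R.from_quat(o['tool_rot']).as_matrix(); y=M[:,1]
    print('t',round(o['clock'],2),'p',np.round(o['position'],4),'ydeg',np.degrees(np.arctan2(y[1],y[0])).round(2),'z',M[:,2].round(3),'w',round(o['width'],4),'g',round(float(o['grasp_force']),1),'F',np.round(o['force'],1),'M',np.round(o['wrist_torque'],2),'q',np.round(o['joint_pos'],2)); return o
E
python3 -c "from h import *;st()"
```

```text
clock: 1.1
position: [0.3582, -0.1853, 0.2554]
tool_rot: [0.894, 0.447, -0.0, -0.0]
force: [1.0, -0.5, 0.2]
width: 0.0597
grasp_force: 0.0
clock: 2.1
position: [0.546, 0.136, 0.2542]
tool_rot: [0.729, 0.684, -0.0, -0.001]
force: [-1.2, -0.2, -1.1]
width: 0.0598
grasp_force: 0.0
t 2.1 p [0.546  0.136  0.2542] ydeg -3.63 z [-0.001  0.    -1.   ] w 0.0598 g 0.0 F [-1.2 -0.2 -1.1] M [-0.07 -0.06  0.01] q [0.18 0.3  1.41 0.   1.43 0.24]
```

```bash
python3 -m pendant '[{"gripper":0.05,"translation":[0.009,0.019,-0.01],"rot":[0,0,0.33]},{"gripper":0.05,"translation":[0.009,0.019,-0.02],"rot":[0,0,0.33]},{"gripper":0.05,"translation":[0,0,-0.03],"rot":[0,0,0]},{"gripper":0.05,"translation":[0,0,-0.03],"rot":[0,0,0]},{"gripper":0.05,"translation":[0,0,-0.02],"rot":[0,0,0]},{"gripper":0.05,"translation":[0,0,0],"rot":[0,0,0]},{"gripper":0.05,"translation":[0,0,0],"rot":[0,0,0]}]'
python3 - <<'E'
from h import *
st(); a=cap('top','t1.png');b=cap('side','s1.png')
o=np.zeros((600,800,3),np.uint8);A=cv2.resize(a[160:270,260:460],None,fx=4,fy=4,interpolation=3)[:,:,::-1];B=cv2.resize(b[180:320,280:420],None,fx=2,fy=2)[:,:,::-1]
o[:440]=A;cv2.imwrite('pics/z1.png',o[:440]);cv2.imwrite('pics/z1b.png',cv2.resize(b[150:330,240:440],None,fx=3,fy=3)[:,:,::-1])
E
```

```text
clock: 2.68
position: [0.5626, 0.1697, 0.1453]
tool_rot: [0.707, 0.707, -0.001, -0.0]
force: [-0.5, -0.5, 0.7]
width: 0.0501
grasp_force: 0.0
t 2.68 p [0.5626 0.1697 0.1453] ydeg -0.06 z [-0.002 -0.    -1.   ] w 0.0501 g 0.0 F [-0.5 -0.5  0.7] M [-0.02 -0.13 -0.02] q [ 0.23  0.44  1.48 -0.    1.23  0.23]
```

View pics/z1b.png

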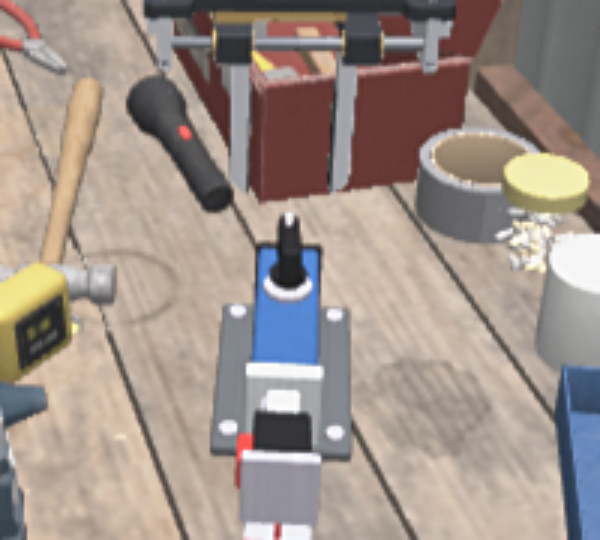

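The fingers (crop x 240 and 343) straddle the knob (x 289), so it is centred. I descend, grip and turn.

```bash
python3 -m pendant '[{"gripper":0.05,"translation":[0,0,-0.02],"rot":[0,0,0]},{"gripper":0.05,"translation":[0,0,-0.02],"rot":[0,0,0]},{"gripper":0.05,"translation":[0,0,-0.018],"rot":[0,0,0]},{"gripper":0.05,"translation":[0,0,-0.01],"rot":[0,0,0]},{"gripper":0.03,"translation":[0,0,0],"rot":[0,0,0]},{"gripper":0.0,"translation":[0,0,0],"rot":[0,0,0]},{"gripper":0.0,"translation":[0,0,0],"rot":[0,0,0]},{"gripper":0.0,"translation":[0,0,0],"rot":[0,0,0]},{"gripper":0.0,"translation":[0,0,0],"rot":[0,0,0]},{"gripper":0.0,"translation":[0,0,0],"rot":[0,0,0]}]'; python3 -c "from h import *;st()"
```

```text
clock: 3.62
position: [0.566, 0.1702, 0.0789]
tool_rot: [0.707, 0.707, 0.004, 0.003]
force: [39.1, 2.2, -17.5]
width: 0.014
grasp_force: 26.9
t 3.62 p [0.566  0.1702 0.0789] ydeg -0.04 z [ 0.009  0.001 -1.   ] w 0.014 g 26.9 F [ 39.1   2.2 -17.5] M [ 0.23 -6.76 -0.11] q [ 0.23  0.51  1.53 -0.    1.09  0.23]
```

```bash
python3 -m pendant '[{"gripper":0.0,"translation":[0.003,0,0],"rot":[0,0,0]},{"gripper":0.0,"translation":[0,0,0],"rot":[0,0,0]},{"gripper":0.0,"translation":[0,0,0],"rot":[0,0,0]}]'; python3 -c "from h import *;st()"
```

```text
clock: 3.87
position: [0.5662, 0.1702, 0.0787]
tool_rot: [0.707, 0.707, 0.001, 0.0]
force: [-2.9, -0.5, 7.9]
width: 0.014
grasp_force: 32.3
t 3.87 p [0.5662 0.1702 0.0787] ydeg -0.04 z [ 0.001  0.    -1.   ] w 0.014 g 32.3 F [-2.9 -0.5  7.9] M [-0.14  0.51 -0.03] q [0.23 0.52 1.53 0.   1.1  0.23]
```

```bash
python3 -m pendant '[{"gripper":0.0,"translation":[0,0,0],"rot":[0,0,0.5]},{"gripper":0.0,"translation":[0,0,0],"rot":[0,0,0.8]},{"gripper":0.0,"translation":[0,0,0],"rot":[0,0,0.8]},{"gripper":0.0,"translation":[0,0,0],"rot":[0,0,0.8]},{"gripper":0.0,"translation":[0,0,0],"rot":[0,0,0.8]},{"gripper":0.0,"translation":[0,0,0],"rot":[0,0,0.8]},{"gripper":0.0,"translation":[0,0,0],"rot":[0,0,0.5]},{"gripper":0.0,"translation":[0,0,0],"rot":[0,0,0]}]'; python3 -c "from h import *;st()"
```

```text
clock: 4.53
position: [0.5677, 0.1706, 0.0788]
tool_rot: [0.499, 0.867, 0.002, 0.002]
force: [11.6, 3.7, -0.3]
width: 0.0136
grasp_force: 32.0
t 4.53 p [0.5677 0.1706 0.0788] ydeg 30.17 z [ 0.005  0.001 -1.   ] w 0.0136 g 32.0 F [11.6  3.7 -0.3] M [ 0.5  -1.74 -0.02] q [ 0.23  0.52  1.52  0.    1.09 -0.3 ]
```

```bash
python3 -m pendant '[{"gripper":0.0,"translation":[0.001,0.0005,0],"rot":[0,0,0.8]},{"gripper":0.0,"translation":[0,0,0],"rot":[0,0,0.8]},{"gripper":0.0,"translation":[0,0,0],"rot":[0,0,0.8]},{"gripper":0.0,"translation":[0,0,0],"rot":[0,0,0.8]},{"gripper":0.0,"translation":[0,0,0],"rot":[0,0,0.8]},{"gripper":0.0,"translation":[0,0,0],"rot":[0,0,0]}]'; python3 -c "
from h import *
st()
b=r.capture('side');cv2.imwrite('pics/z2.png',cv2.resize(b[150:330,240:440],None,fx=3,fy=3)[:,:,::-1])"
```

```text
clock: 5.03
position: [0.5686, 0.1714, 0.0788]
tool_rot: [0.307, 0.952, 0.002, 0.002]
force: [9.6, 5.1, -0.4]
width: 0.0141
grasp_force: 32.0
t 5.03 p [0.5686 0.1714 0.0788] ydeg 54.28 z [ 0.005  0.002 -1.   ] w 0.0141 g 32.0 F [ 9.6  5.1 -0.4] M [ 0.89 -1.67  0.01] q [ 0.23  0.52  1.52  0.    1.09 -0.72]
```

View pics/z2.png

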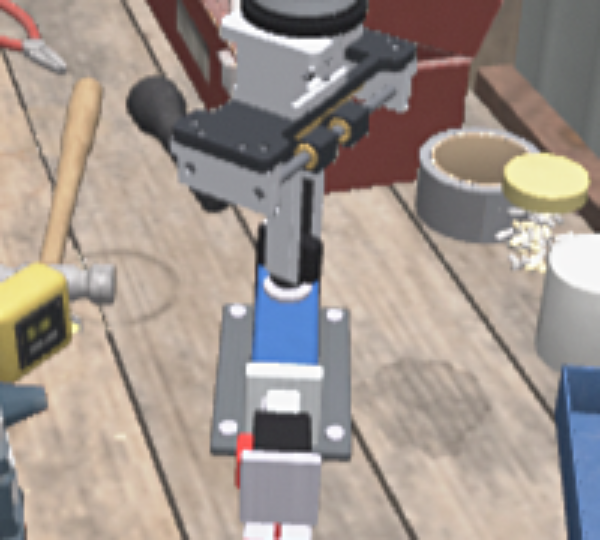

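The bar is turning with the fingers. I go on to the end stop.

```bash
python3 -m pendant '[{"gripper":0.0,"translation":[0.001,0.0005,0],"rot":[0,0,0.7]},{"gripper":0.0,"translation":[0,0,0],"rot":[0,0,0.7]},{"gripper":0.0,"translation":[0,0,0],"rot":[0,0,0.7]},{"gripper":0.0,"translation":[0,0,0],"rot":[0,0,0.7]},{"gripper":0.0,"translation":[0,0,0],"rot":[0,0,0.5]},{"gripper":0.0,"translation":[0,0,0],"rot":[0,0,0.5]},{"gripper":0.0,"translation":[0,0,0],"rot":[0,0,0]},{"gripper":0.0,"translation":[0,0,0],"rot":[0,0,0]}]'; python3 -c "from h import *;st()"
```

```text
clock: 5.75
position: [0.5691, 0.1724, 0.0788]
tool_rot: [0.115, 0.993, 0.001, 0.002]
force: [5.3, 8.1, 2.0]
width: 0.0138
grasp_force: 31.6
t 5.75 p [0.5691 0.1724 0.0788] ydeg 76.78 z [ 0.004  0.003 -1.   ] w 0.0138 g 31.6 F [5.3 8.1 2. ] M [ 1.54 -1.01 -0.2 ] q [ 0.23  0.52  1.52  0.    1.1  -1.11]
```

```bash
python3 -m pendant '[{"gripper":0.0,"translation":[0.0005,0.0005,0],"rot":[0,0,0.4]},{"gripper":0.0,"translation":[0,0,0],"rot":[0,0,0.4]},{"gripper":0.0,"translation":[0,0,0],"rot":[0,0,0]},{"gripper":0.0,"translation":[0,0,0],"rot":[0,0,0]}]'; python3 -c "from h import *;st()"
```

```text
clock: 6.08
position: [0.5694, 0.1724, 0.0788]
tool_rot: [0.074, 0.997, 0.001, 0.001]
force: [3.5, 4.9, 4.2]
width: 0.015
grasp_force: 33.0
t 6.08 p [0.5694 0.1724 0.0788] ydeg 81.54 z [ 0.003  0.002 -1.   ] w 0.015 g 33.0 F [3.5 4.9 4.2] M [ 0.92 -0.61 -0.62] q [ 0.23  0.52  1.52  0.    1.1  -1.19]
```

At the stop: the moment is -0.62 N m and the fingers are starting to slip. I release and rise, turning back.

```bash
python3 -m pendant '[{"gripper":0.07,"translation":[0,0,0],"rot":[0,0,0]},{"gripper":0.07,"translation":[0,0,0],"rot":[0,0,0]},{"gripper":0.07,"translation":[0,0,0],"rot":[0,0,0]},{"gripper":0.07,"translation":[0,0,0],"rot":[0,0,0]},{"gripper":0.07,"translation":[0,0,0.02],"rot":[0,0,0]},{"gripper":0.07,"translation":[0,0,0.03],"rot":[0,0,0]},{"gripper":0.07,"translation":[0,0,0.03],"rot":[0,0,-0.9]},{"gripper":0.07,"translation":[0,-0.01,0],"rot":[0,0,-1.1]},{"gripper":0.07,"translation":[0,-0.01,0],"rot":[0,0,-1.1]},{"gripper":0.07,"translation":[0,-0.01,0],"rot":[0,0,-1.1]},{"gripper":0.07,"translation":[0,-0.01,0],"rot":[0,0,-1.1]},{"gripper":0.07,"translation":[0,-0.01,0],"rot":[0,0,-1.1]}]'
python3 -m pendant '[{"gripper":0.07,"translation":[-0.002,-0.015,0],"rot":[0,0,-1.1]},{"gripper":0.07,"translation":[-0.002,-0.015,0],"rot":[0,0,-1.1]},{"gripper":0.07,"translation":[-0.002,-0.015,0],"rot":[0,0,-1.1]},{"gripper":0.07,"translation":[-0.002,-0.015,0],"rot":[0,0,-1.1]},{"gripper":0.07,"translation":[-0.002,-0.015,0],"rot":[0,0,-1.1]},{"gripper":0.07,"translation":[-0.002,-0.015,0],"rot":[0,0,-1.1]},{"gripper":0.07,"translation":[-0.002,-0.01,0],"rot":[0,0,-1.1]},{"gripper":0.07,"translation":[0,0,0],"rot":[0,0,-0.4]},{"gripper":0.07,"translation":[0,0,0],"rot":[0,0,0]},{"gripper":0.07,"translation":[0,0,0],"rot":[0,0,0]}]'; python3 -c "
from h import *
st()
a=r.capture('top');b=r.capture('side');cv2.imwrite('pics/t3.png',a[:,:,::-1])
o=np.zeros((540,800,3),np.uint8);o[:,:540]=cv2.resize(b[150:330,250:430],None,fx=3,fy=3)[:,:,::-1];o[:360,540:]=cv2.resize(a[170:260,285:345],None,fx=4,fy=4)[:,:,::-1];cv2.imwrite('pics/z3.png',o)"
```

```text
clock: 7.08
position: [0.5681, 0.1211, 0.1574]
tool_rot: [0.4, 0.917, -0.0, -0.0]
force: [0.4, 0.5, 0.3]
width: 0.07
grasp_force: 0.0
clock: 7.92
position: [0.5543, 0.0216, 0.1574]
tool_rot: [0.739, 0.673, -0.0, -0.0]
force: [0.5, -0.1, 0.1]
width: 0.0701
grasp_force: 0.0
t 7.92 p [0.5543 0.0216 0.1574] ydeg -5.33 z [-0.  0. -1.] w 0.0701 g 0.0 F [ 0.5 -0.1  0.1] M [-0.04 -0.06  0.05] q [-0.03  0.35  1.57  0.    1.22  0.07]Traceback (most recent call last):
  File "<string>", line 5, in <module>
    o=np.zeros((540,800,3),np.uint8);o[:,:540]=cv2.resize(b[150:330,250:430],None,fx=3,fy=3)[:,:,::-1];o[:360,540:]=cv2.resize(a[170:260,285:345],None,fx=4,fy=4)[:,:,::-1];cv2.imwrite('pics/z3.png',o)
                                                                                                       ~^^^^^^^^^^^
ValueError: could not broadcast input array from shape (360,240,3) into shape (360,260,3)
```

```bash
python3 -c "
from h import *
a=r.capture('top');b=r.capture('side')
o=np.zeros((540,780,3),np.uint8);o[:,:540]=cv2.resize(b[150:330,250:430],None,fx=3,fy=3)[:,:,::-1];o[:360,540:]=cv2.resize(a[170:260,285:345],None,fx=4,fy=4)[:,:,::-1];cv2.imwrite('pics/z3.png',o)"
```

```text
(no output)
```

View pics/z3.png

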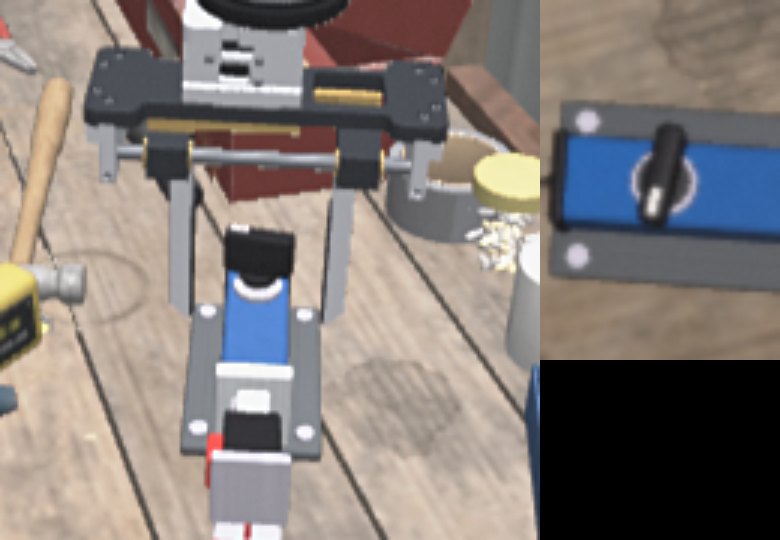

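The knob now stands crosswise at about 80°, and the head lies between the fingers. I descend on it.

```bash
python3 -m pendant '[{"gripper":0.07,"translation":[0,0.001,-0.02],"rot":[0,0,0.17]},{"gripper":0.07,"translation":[0,0,-0.03],"rot":[0,0,0]},{"gripper":0.07,"translation":[0,0,-0.03],"rot":[0,0,0]},{"gripper":0.07,"translation":[0,0,-0.025],"rot":[0,0,0]},{"gripper":0.07,"translation":[0,0,-0.015],"rot":[0,0,0]},{"gripper":0.07,"translation":[0,0,-0.008],"rot":[0,0,0]},{"gripper":0.07,"translation":[0,0,0],"rot":[0,0,0]},{"gripper":0.07,"translation":[0,0,0],"rot":[0,0,0]}]'; python3 -c "
from h import *
st()
a=r.capture('top');b=r.capture('side')
o=np.zeros((360,780,3),np.uint8);o[:,:360]=cv2.resize(b[240:330,290:380],None,fx=4,fy=4)[:,:,::-1];o[:360,360:]=cv2.resize(a[180:270,355:460],None,fx=4,fy=4)[:,:,::-1];cv2.imwrite('pics/z4.png',o)"
```

```text
clock: 8.78
position: [0.5547, 0.0227, 0.03]
tool_rot: [0.734, 0.68, 0.0, 0.0]
force: [-0.1, -0.1, 0.4]
width: 0.0701
grasp_force: 0.0
t 8.78 p [0.5547 0.0227 0.03  ] ydeg -4.38 z [ 0. -0. -1.] w 0.0701 g 0.0 F [-0.1 -0.1  0.4] M [-0.08 -0.12  0.03] q [-0.03  0.52  1.66 -0.    0.96  0.05]
```

View pics/z4.png

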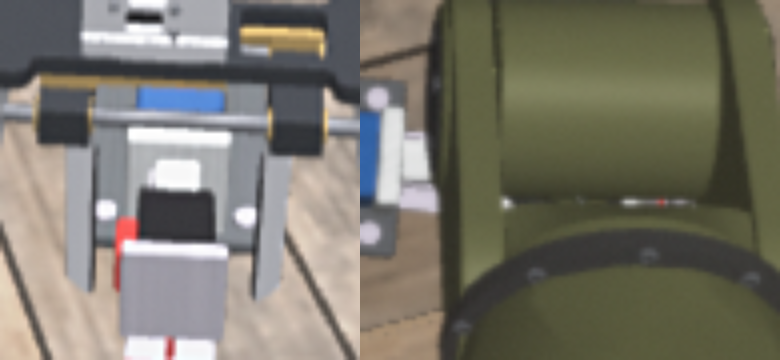

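The fingers (x 93 and 255) sit symmetrically about the head (x 175). I close.

```bash
python3 -m pendant '[{"gripper":0.05,"translation":[0,0,0],"rot":[0,0,0]},{"gripper":0.04,"translation":[0,0,0],"rot":[0,0,0]},{"gripper":0.03,"translation":[0,0,0],"rot":[0,0,0]},{"gripper":0.02,"translation":[0,0,0],"rot":[0,0,0]},{"gripper":0.0,"translation":[0,0,0],"rot":[0,0,0]},{"gripper":0.0,"translation":[0,0,0],"rot":[0,0,0]},{"gripper":0.0,"translation":[0,0,0],"rot":[0,0,0]}]'; python3 -c "from h import *;st()"
```

```text
clock: 9.47
position: [0.5547, 0.0225, 0.0295]
tool_rot: [0.734, 0.679, 0.0, 0.0]
force: [1.5, -0.3, -0.2]
width: 0.0349
grasp_force: 30.0
t 9.47 p [0.5547 0.0225 0.0295] ydeg -4.41 z [ 0.001 -0.    -1.   ] w 0.0349 g 30.0 F [ 1.5 -0.3 -0.2] M [-0.05 -0.27  0.11] q [-0.03  0.52  1.66 -0.    0.96  0.05]
```

The width is 35 mm, so the button is fully in. I pull.

```bash
python3 -m pendant '[{"gripper":0.0,"translation":[-0.0003,-0.004,0],"rot":[0,0,0]},{"gripper":0.0,"translation":[-0.0006,-0.008,0],"rot":[0,0,0]},{"gripper":0.0,"translation":[-0.0008,-0.01,0],"rot":[0,0,0]},{"gripper":0.0,"translation":[-0.0008,-0.01,0],"rot":[0,0,0]},{"gripper":0.0,"translation":[-0.0008,-0.01,0],"rot":[0,0,0]},{"gripper":0.0,"translation":[-0.0008,-0.01,0],"rot":[0,0,0]},{"gripper":0.0,"translation":[-0.0008,-0.01,0],"rot":[0,0,0]},{"gripper":0.0,"translation":[-0.0008,-0.01,0],"rot":[0,0,0]},{"gripper":0.0,"translation":[-0.0008,-0.01,0],"rot":[0,0,0]},{"gripper":0.0,"translation":[-0.0008,-0.01,0],"rot":[0,0,0]},{"gripper":0.0,"translation":[0,0,0],"rot":[0,0,0]}]'; python3 -c "from h import *;st()"
```

```text
clock: 10.38
position: [0.5478, -0.0699, 0.0295]
tool_rot: [0.734, 0.679, 0.001, 0.0]
force: [7.0, 8.3, -3.5]
width: 0.0347
grasp_force: 30.0
t 10.38 p [ 0.5478 -0.0699  0.0295] ydeg -4.46 z [ 0.002  0.001 -1.   ] w 0.0347 g 30.0 F [ 7.   8.3 -3.5] M [ 1.44 -1.11  0.13] q [-0.19  0.51  1.67  0.    0.96 -0.12]
```

```bash
python3 -m pendant '[{"gripper":0.0,"translation":[-0.0004,-0.006,0],"rot":[0,0,0]},{"gripper":0.0,"translation":[-0.0003,-0.005,0],"rot":[0,0,0]},{"gripper":0.0,"translation":[-0.0003,-0.004,0],"rot":[0,0,0]},{"gripper":0.0,"translation":[-0.0002,-0.003,0],"rot":[0,0,0]},{"gripper":0.0,"translation":[0,0,0],"rot":[0,0,0]},{"gripper":0.0,"translation":[0,0,0],"rot":[0,0,0]}]'; python3 -c "from h import *;st()"
```

```text
clock: 10.88
position: [0.5466, -0.0866, 0.0295]
tool_rot: [0.734, 0.679, 0.001, 0.0]
force: [6.8, 9.6, -1.7]
width: 0.0347
grasp_force: 30.0
t 10.88 p [ 0.5466 -0.0866  0.0295] ydeg -4.41 z [ 0.002  0.001 -1.   ] w 0.0347 g 30.0 F [ 6.8  9.6 -1.7] M [ 1.59 -0.98  0.12] q [-0.22  0.51  1.67  0.    0.96 -0.15]
```

```bash
python3 -m pendant '[{"gripper":0.0,"translation":[0,-0.001,0],"rot":[0,0,0]},{"gripper":0.0,"translation":[0,-0.001,0],"rot":[0,0,0]},{"gripper":0.0,"translation":[0,0,0],"rot":[0,0,0]},{"gripper":0.0,"translation":[0,0,0],"rot":[0,0,0]}]'; python3 -c "from h import *;st()"
```

```text
clock: 11.22
position: [0.5465, -0.0874, 0.0295]
tool_rot: [0.734, 0.679, 0.001, -0.001]
force: [6.8, 18.1, -0.9]
width: 0.0346
grasp_force: 30.0
t 11.22 p [ 0.5465 -0.0874  0.0295] ydeg -4.39 z [ 0.001  0.003 -1.   ] w 0.0346 g 30.0 F [ 6.8 18.1 -0.9] M [ 2.93 -0.9   0.03] q [-0.23  0.52  1.67  0.    0.96 -0.15]
```

The solid stop is reached: the force rose from 10 to 18 N while the hand barely moved, 110 mm out. I take a last look.

```bash
python3 -m pendant '[{"gripper":0.0,"translation":[0,0,0],"rot":[0,0,0]},{"gripper":0.0,"translation":[0,0,0],"rot":[0,0,0]},{"gripper":0.0,"translation":[0,0,0],"rot":[0,0,0]},{"gripper":0.0,"translation":[0,0,0],"rot":[0,0,0]},{"gripper":0.0,"translation":[0,0,0],"rot":[0,0,0]},{"gripper":0.0,"translation":[0,0,0],"rot":[0,0,0]}]'; python3 -c "
from h import *
st()
b=r.capture('side');cv2.imwrite('pics/z5.png',cv2.resize(b[200:400,220:440],None,fx=3,fy=3)[:,:,::-1])"
```

```text
clock: 11.72
position: [0.5465, -0.0874, 0.0295]
tool_rot: [0.734, 0.68, 0.001, -0.001]
force: [6.2, 17.1, 0.2]
width: 0.0347
grasp_force: 30.0
t 11.72 p [ 0.5465 -0.0874  0.0295] ydeg -4.39 z [ 0.001  0.003 -1.   ] w 0.0347 g 30.0 F [ 6.2 17.1  0.2] M [ 2.89 -0.88  0.02] q [-0.23  0.52  1.67  0.    0.96 -0.15]
```

View pics/z5.png

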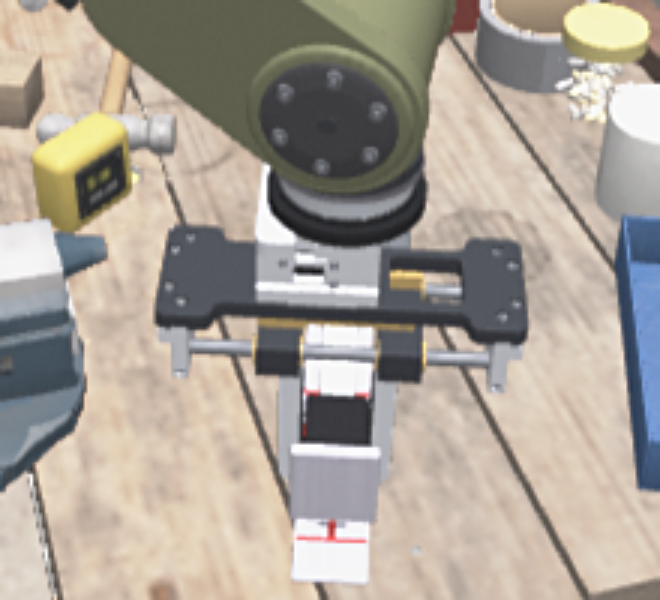

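The head is held with its front plate at the second red mark, and the bystanders look undisturbed.

```bash
python3 -c "from h import *;print(r.finish_job())"
```

```text
the job is handed in; nothing more can be done
None
```

I turned the clamp knob counterclockwise to its end stop and left it free, squeezed the button fully in, and pulled the rod about 110 mm to the second stop; the job is handed in with the arm still holding it there and nothing else moved.

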